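Warm the jar: load the empty well and set its slider

TASK

First take the glass jar with the green lid off the turntable and set it down, without dropping it, upright in the warmer's empty well, the one with only a flat steel disc in it. Then, with the jar standing there released, slide the wooden slider bar in front of that same well along its track until its pointer lines up with the brass marker clip beside the track. Leave the other slider, both brass clips, the pot and the sauce dish on the turntable where they are.

Things in the scene. Friction and masses are not known exactly. Their poses are not given: they have to be found in the camera images.
- jar: closed screw-top glass jar with a green lid, upright cylinder about 64 mm in diameter and 120 mm tall, about 0.35 kg, standing on the turntable; origin at the centre of its underside, z up
- warmer: fixed food warmer, steel box 260 mm deep (x), 486 mm wide (y), top face 60 mm high (dark wooden end cheeks 66 mm high); origin at the centre of its underside; x points away from the operator's edge, y along the two slider tracks. Two round wells 88 mm in diameter and 30 mm deep lie in its far half, a slider track in front of each in its near half
- disc: loose flat steel disc, 80 mm in diameter, 6 mm thick, lying on the floor of the empty well (left or right), so the floor for the jar is 24 mm below the warmer's top; origin at the centre of its underside
- pot: small lidded steel pot, 86 mm in diameter, 102 mm tall with its wooden knob, standing in the other well; stays there; origin at the centre of its underside
- left_well (a point): centre of the mouth of the left (+y) well, level with the warmer's top
- right_well (a point): centre of the mouth of the right (-y) well, level with the warmer's top
- left_grip (a point): centre of the left slider's wooden bar: 64 mm along the warmer's x, 18 mm along y, 30 mm tall (14 to 44 mm above the warmer's top). Slides along the warmer's y on a 110 mm track, about 2 N friction, stays where left. A thin steel pointer on its centre line at its far end points at the marker. Axes as the warmer's
- right_grip (a point): the same for the right slider
- left_marker (a point): brass marker clip, 14 mm wide along y, 19 mm tall, 58 mm beyond (+x of) the left bar's lane; this point is on its centre line, 10 mm above the warmer's top. The slider is set when the bar's centre is level with it along the warmer's y. Stiff, must stay. Axes as the warmer's
- right_marker (a point): the same for the right slider
- turntable: low round bamboo turntable, 250 mm in diameter, top 30 mm high, turns with slight friction; fixed foot; origin at the centre of its underside
- dish_a: white ceramic sauce dish, 76 mm across, 26 mm high, on the turntable behind the jar (+y); stays there; origin under its centre
Not all that is in view belongs to the job. Leave any blue or pink look-alike of the jar alone.

How it is judged:
By the outcome, as a careful person would: the job done as asked, in the order asked, and still so for the second after the job is handed in, with the robot touching nothing.
It also fails if it takes over 48 s, if anything falls off the work surface, if the arm or the gripper's body presses on something with over 40 N, if the wrist force passes 120 N, or if a joint passes its speed limit or range.

ROBOT

A 6-joint arm with a two-finger parallel gripper is mounted at the origin on the work surface. World frame = base frame: x ahead of the robot, y to its left, z up, the work surface at z = 0. Lengths are in m, angles in degrees, forces in N, time in s.
With the tool pointing down it reaches from about 0.35 to 0.875 m from the base axis. Payload 4.2 kg.
Tool frame: the origin (TCP) lies where the fingers leave the gripper's body, on its centre line; the fingertips stand 70 mm ahead of it and the grasp point (between the pads) lies 51 mm ahead of it; z points along the fingers, y is the direction in which the jaws open and shut (so a half turn about z gives the same grasp; the last joint's range is limited). The gripper opens to 87 mm and grips with 3 to 60 N. Pads are 19 mm wide; open, the fingers measure 117 mm over their backs; the gripper's body (75 mm by 190 mm) begins 51 mm behind the grasp point.
Start: joints at [80.42, 22.042, 0.453, 0, -68.411, -14.817], TCP at [0.258, 0.569, 0.292] pointing down, gripper open.
Joint ranges: [-179.83, 179.83], [-69.29, 118.12], [-61.27, 80.66], [-181.25, 117.63], [-171.15, -9.14], [-177.46, 177.46]. Speed limits (degrees/s): [159.86, 159.86, 180, 180, 180, 180].

INTERFACE

Orientations are given as a 3x3 rotation matrix whose columns are the frame's x, y, z axes.
In Python, from station import sense, capture, camera_model, finish_job gives the robot as it stands.
- The arm moves only by the shell command python3 -m inch 'ROWS'. ROWS is JSON, a list of rows, each an object with "hand": the closure, from 0 (fully open) to 1 (shut); "slide": the shift along the world's x, y, z in cm, a list of three; "yaw": the turn about the world's z in rad. A call has 1 to 10 rows; each row is the pose to reach, as a shift and turn from the pose commanded when the call began; what a row does not reach only later rows make up. A row lasts 1/8 s, in which the tool goes at most 62.5 mm and 10.7 degrees, less where a joint would pass 70% of its speed; a pose out of reach is approached as far as the arm can. A call with a gripper value outside its range is refused whole. The fingers move at their own pace and stop on an object; the grip force is fixed at half the most. Time passes only in rows, so rows that repeat a pose let the fingers close. It gives the time, the measured TCP pose, the force and the opening at its end, in the units of the state.
- sense(): the state, without advancing time (a new reading comes with each control period).
- capture(name): name is "side" or "top" or "wrist"; returns the picture (420x560x3 uint8, blue, green, red); there is no depth.
- camera_model(name): a dict with "mtx" (3x3 intrinsics, pixels), "xyz" and "orientation" of the camera in the world; the wrist camera has in their place "tool_from_camera" (4x4, takes a point from camera to tool coordinates, whose origin is the TCP and whose axes are the flange's). Camera axes: x right, y up, looking along -z (the intrinsics and any distortion apply to the point x, -y, -z); pixel columns grow to the right and rows downward; lengths in m; the calibration is good to about 2 mm. The wrist camera is an equidistant fisheye: a pixel r from the principal point sees the ray r / f radians off the axis. A picture is of the moment at which its call begins: read the wrist's pose just before it. camera_model takes no time and is no camera call.
- finish_job(): hands the job in, once; it reports no verdict.
The state is a dict: "time_s": time; "joints": joint angles; "joint_velocities": joint speeds; "effort": joint torques, N m; "tcp_pos": TCP position; "ee_rot": TCP orientation; "wrist_force": force on the tool from outside, world axes, zero at the start; "moment": the same for the moment, N m; "gripper_width": opening from 0.0 (shut) to 1.0 (fully open).
Only numpy, scipy, OpenCV 4.12 (cv2) and the standard library are available. Lean on these libraries where they do the work, as an engineer would, in place of code of your own. Each camera call takes 0.05 s, during which the arm holds its last target. There are 200 camera calls.

## Working session

There is one attempt and no reset: what is moved stays moved. The work goes in short steps, Python scripts to look and compute and a shell command to move; the robot and the scene stay as the last step left them, time stands still between calls to the robot, and variables do not carry over. Pictures are saved under pics/ and viewed, about 8 in all and at most 12, crops included, and the job is handed in when it is done.

```bash
mkdir -p pics; ls; python3 - <<'E'
from station import *
import cv2,numpy as np
s=sense();print({k:np.round(v,3).tolist() for k,v in s.items()})
for n in("top","side","wrist"):
    cv2.imwrite(f"pics/{n}0.png",capture(n));print(n,camera_model(n))
E
```

```text
pics
{'time_s': 0.0, 'joints': [80.421, 22.092, 0.38, -0.03, -68.412, -14.816], 'joint_velocities': [-0.027, -0.008, 0.075, 0.022, 0.052, -0.051], 'effort': [-0.002, -39.066, 18.74, 4.22, 0.011, -0.0], 'tcp_pos': [0.258, 0.569, 0.291], 'ee_rot': [[0.911, -0.413, -0.001], [-0.413, -0.911, -0.002], [0.0, 0.002, -1.0]], 'wrist_force': [0.122, 0.133, -0.375], 'moment': [0.009, 0.019, -0.017], 'gripper_width': 0.999}
top {'mtx': array([[388.35345831,   0.        , 288.20322122],
       [  0.        , 388.35345831, 208.12316508],
       [  0.        ,   0.        ,   1.        ]]), 'xyz': array([0.50731468, 0.02064154, 0.99659443]), 'orientation': array([[-0.01035054,  0.99871077, -0.04969579],
       [-0.9999209 , -0.01069261, -0.00662238],
       [-0.00714522,  0.04962331,  0.99874245]])}
side {'mtx': array([[470.46863696,   0.        , 282.11880763],
       [  0.        , 470.46863696, 212.86891238],
       [  0.        ,   0.        ,   1.        ]]), 'xyz': array([ 0.10193668, -0.54778082,  0.76864537]), 'orientation': array([[ 0.79052802,  0.39809692, -0.46538617],
       [-0.61204828,  0.54023265, -0.57753405],
       [ 0.02150228,  0.74139566,  0.67072359]])}
wrist {'mtx': array([[325.1922621 ,   0.        , 280.31116061],
       [  0.        , 325.1922621 , 213.34800211],
       [  0.        ,   0.        ,   1.        ]]), 'tool_from_camera': array([[-1.35170881e-04,  9.55967479e-01,  2.93472589e-01,
         8.04481834e-02],
       [ 9.99999929e-01,  2.32526811e-04, -2.96849525e-04,
         1.33237489e-03],
       [-3.52018738e-04,  2.93472528e-01, -9.55967443e-01,
        -9.23779690e-02],
       [ 0.00000000e+00,  0.00000000e+00,  0.00000000e+00,
         1.00000000e+00]])}
```

View pics/top0.png

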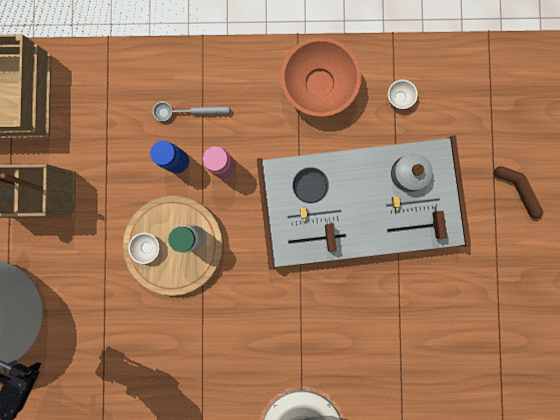

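View pics/side0.png

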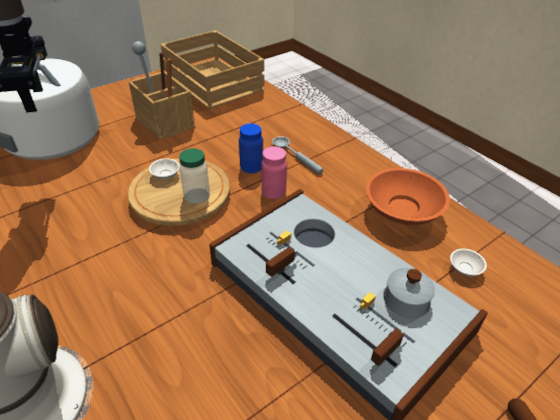

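The top view shows the jar's green lid at about (182,239), the dish at (143,248), the empty well at (310,184) with the left bar at (331,237) and left clip at (304,213), and the pot at (412,172). The empty well is therefore the left one. The side view agrees.

```bash
cat > h.py <<'E'
import cv2,numpy as np
from station import *
def ray(n,px,s=None):
    c=camera_model(n);K=c["mtx"]
    if n=="wrist":
        d=np.array([(px[0]-K[0,2])/K[0,0],(px[1]-K[1,2])/K[1,1]]);r=np.hypot(*d)
        v=np.array([*(d*np.sin(r)/max(r,1e-9)),np.cos(r)])
        T=c["tool_from_camera"];R=s["ee_rot"];R=np.array(R)
        return np.array(s["tcp_pos"])+R@T[:3,3],R@T[:3,:3]@(v*[1,-1,-1])
    v=np.array([(px[0]-K[0,2])/K[0,0],(px[1]-K[1,2])/K[1,1],1])
    return c["xyz"],c["orientation"]@(v*[1,-1,-1])
def onz(n,px,z,s=None):
    o,d=ray(n,px,s);return o+d*(z-o[2])/d[2]
def blobs(img,lo,hi,roi,amin=20):
    h=cv2.cvtColor(img,cv2.COLOR_BGR2HSV);m=cv2.inRange(h,np.array(lo),np.array(hi))
    k=np.zeros_like(m);x0,y0,x1,y1=roi;k[y0:y1,x0:x1]=255;m&=k
    cs=cv2.findContours(m,cv2.RETR_EXTERNAL,cv2.CHAIN_APPROX_NONE)[0]
    return sorted([c for c in cs if cv2.contourArea(c)>amin],key=cv2.contourArea,reverse=True)
E
python3 - <<'E'
from h import *
t=cv2.imread("pics/top0.png");sd=cv2.imread("pics/side0.png")
def show(l,n,img,lo,hi,roi,z,k=1,amin=20):
    for c in blobs(img,lo,hi,roi,amin)[:k]:
        (cx,cy),(w,h),a=cv2.minAreaRect(c);e=cv2.boundingRect(c)
        print(l,n,np.round((cx,cy,w,h,a),1),cv2.contourArea(c),e,np.round(onz(n,(cx,cy),z),4))
show("lid","top",t,(60,80,20),(95,255,160),(160,215,205,260),.12+.03)
show("lid","side",sd,(60,80,20),(95,255,160),(170,140,220,175),.143)
show("well","top",t,(0,0,0),(179,120,100),(285,160,335,205),.06)
show("clip","top",t,(18,120,120),(35,255,255),(280,195,420,225),.079,2,8)
show("bar","top",t,(0,80,0),(20,255,140),(315,215,350,255),.104)
show("bar","top",t,(0,80,0),(20,255,140),(425,200,452,243),.104)
show("knob","top",t,(0,80,0),(20,255,160),(400,155,430,185),.14)
# turntable / warmer edges
show("table","top",t,(10,40,150),(28,140,255),(115,185,230,300),.03)
for p in [(262,158),(452,137),(465,246),(274,267)]: print("cheek",p,np.round(onz("top",p,.066),3))
cv2.imwrite("pics/c.png",cv2.resize(t[125:280,115:475],None,fx=2.2,fy=2.2,interpolation=cv2.INTER_CUBIC))
E
```

```text
lid top [181.2 238.8  24.   24.7  45. ] 466.5 (169, 227, 26, 25) [0.4851 0.2599 0.15  ]
lid side [191.5 158.   18.   23.   90. ] 336.0 (180, 149, 24, 19) [0.4842 0.2587 0.143 ]
well top [310. 185.  34.  34.  90.] 935.5 (293, 168, 35, 35) [ 0.6094 -0.0265  0.06  ]
clip top [396. 203.  12.   6.  90.] 47.0 (393, 197, 7, 13) [ 0.5624 -0.2281  0.079 ]
clip top [303.4 213.9  12.3   5.4  81.9] 40.0 (300, 208, 7, 13) [ 0.539  -0.0091  0.079 ]
bar top [330.1 237.5  26.9   8.3  84.3] 180.5 (325, 224, 11, 28) [ 0.4833 -0.0687  0.104 ]
bar top [439.2 224.7  26.9  10.9  81.9] 250.5 (433, 211, 14, 28) [ 0.51   -0.3188  0.104 ]
knob top [417.8 169.2   9.9  10.6  45. ] 84.5 (412, 164, 12, 11) [ 0.633  -0.2614  0.14  ]
table top [172. 242. 114. 114.  -0.] 9754.5 (115, 185, 115, 115) [0.4742 0.3169 0.03  ]
cheek (262, 158) [0.676 0.089 0.066]
cheek (452, 137) [ 0.721 -0.37   0.066]
cheek (465, 246) [ 0.459 -0.393  0.066]
cheek (274, 267) [0.414 0.062 0.066]
```

View pics/c.png

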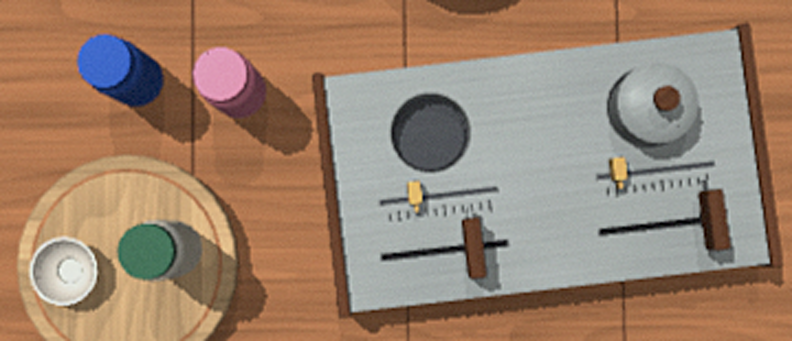

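The well, clips, bars and warmer corners give one consistent yaw of about 5.7°, and the jar position agrees to 1 mm between the two views. I'll move above the jar.

```bash
python3 -m inch '[{"hand":0,"slide":[3,-4,0],"yaw":0.07},{"hand":0,"slide":[6,-8,0],"yaw":0.14},{"hand":0,"slide":[9,-12,0],"yaw":0.21},{"hand":0,"slide":[12,-16,-0.5],"yaw":0.28},{"hand":0,"slide":[15,-20,-1],"yaw":0.36},{"hand":0,"slide":[18,-24,-1.5],"yaw":0.44},{"hand":0,"slide":[21,-28,-2],"yaw":0.5},{"hand":0,"slide":[22.7,-30.9,-2],"yaw":0.525},{"hand":0,"slide":[22.7,-30.9,-2],"yaw":0.525},{"hand":0,"slide":[22.7,-30.9,-2],"yaw":0.525}]'
python3 - <<'E'
from h import *
s=sense();w=capture("wrist");cv2.imwrite("pics/w1.png",w);print(s["tcp_pos"],s["joints"])
print(np.round(s["ee_rot"],3).tolist())
for c in blobs(w,(60,80,20),(95,255,200),(0,0,560,420),200)[:2]:
    (cx,cy),r=cv2.minEnclosingCircle(c);print(cx,cy,r,onz("wrist",(cx,cy),.15,s))
E
```

```text
time_s: 1.4
tcp_pos: [0.4849, 0.2604, 0.2721]
ee_rot: [[0.995, 0.099, -0.0], [0.099, -0.995, 0.0], [-0.0, -0.0, -1.0]]
wrist_force: [0.0, -0.4, -0.1]
gripper_width: 0.998
[0.48494081 0.26042475 0.27210493] [ 4.51082869e+01  1.57176021e+01 -1.18916624e+01 -1.29276807e-02
 -6.23978879e+01  5.05635147e+01]
[[0.995, 0.099, -0.0], [0.099, -0.995, 0.0], [-0.0, -0.0, -1.0]]
277.2889709472656 228.7877655029297 38.435306549072266 [0.48742442 0.26183687 0.15      ]
```

View pics/w1.png

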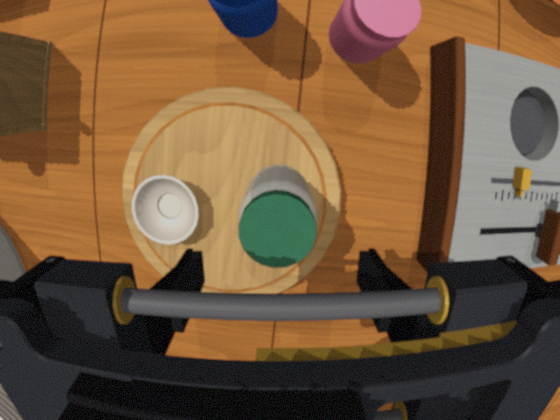

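The wrist view shows the lid centred between the fingers at (277,229), at about (0.487,0.262), with the dish to the left at (165,210). That is within 2 mm of the top view. I'll descend and grip.

```bash
python3 -m inch '[{"hand":0,"slide":[0.1,0.05,-4],"yaw":0},{"hand":0,"slide":[0.1,0.05,-8],"yaw":0},{"hand":0,"slide":[0.1,0.05,-10.5],"yaw":0},{"hand":0,"slide":[0.1,0.05,-11.6],"yaw":0},{"hand":0,"slide":[0.1,0.05,-11.6],"yaw":0},{"hand":1,"slide":[0.1,0.05,-11.6],"yaw":0},{"hand":1,"slide":[0.1,0.05,-11.6],"yaw":0},{"hand":1,"slide":[0.1,0.05,-11.6],"yaw":0},{"hand":1,"slide":[0.1,0.05,-11.6],"yaw":0},{"hand":1,"slide":[0.1,0.05,-11.6],"yaw":0}]'
```

```text
time_s: 2.7
tcp_pos: [0.4868, 0.2617, 0.1573]
ee_rot: [[0.995, 0.1, 0.002], [0.099, -0.995, 0.002], [0.003, -0.002, -1.0]]
wrist_force: [-2.1, 3.2, 4.6]
gripper_width: 0.726
```

```bash
python3 -m inch '[{"hand":1,"slide":[0,0,0.5],"yaw":0},{"hand":1,"slide":[0,0,1.5],"yaw":0},{"hand":1,"slide":[0,0,3.5],"yaw":0},{"hand":1,"slide":[0,0,6],"yaw":0},{"hand":1,"slide":[0,0,8],"yaw":0},{"hand":1,"slide":[0,0,9],"yaw":0},{"hand":1,"slide":[0,0,9],"yaw":0}]'
python3 -m inch '[{"hand":1,"slide":[1,-2,0],"yaw":0},{"hand":1,"slide":[2,-5,0],"yaw":0},{"hand":1,"slide":[3.5,-9,0],"yaw":0},{"hand":1,"slide":[5.2,-13,0],"yaw":0},{"hand":1,"slide":[7,-17,0],"yaw":0},{"hand":1,"slide":[8.7,-21,0],"yaw":0},{"hand":1,"slide":[10.2,-24.5,0],"yaw":0},{"hand":1,"slide":[11.5,-27.3,0],"yaw":0},{"hand":1,"slide":[12.2,-28.8,0],"yaw":0},{"hand":1,"slide":[12.2,-28.8,0],"yaw":0}]'
python3 - <<'E'
from h import *
s=sense();print(s["tcp_pos"],s["gripper_width"])
w=capture("wrist");cv2.imwrite("pics/w2.png",w);t=capture("side");cv2.imwrite("pics/s2.png",t)
cv2.imwrite("pics/ws2.png",np.hstack([cv2.resize(w,(400,300)),cv2.resize(t,(400,300))]))
E
```

```text
time_s: 3.58
tcp_pos: [0.486, 0.2605, 0.2465]
ee_rot: [[0.995, 0.099, 0.0], [0.099, -0.995, 0.0], [0.0, -0.0, -1.0]]
wrist_force: [0.5, -0.8, -3.6]
gripper_width: 0.724
time_s: 4.82
tcp_pos: [0.6079, -0.0281, 0.245]
ee_rot: [[0.995, 0.097, -0.002], [0.097, -0.995, -0.0], [-0.002, -0.0, -1.0]]
wrist_force: [-0.1, 0.5, -4.3]
gripper_width: 0.726
[ 0.6079256  -0.02805408  0.24501198] 0.7257201917973236
```

View pics/ws2.png

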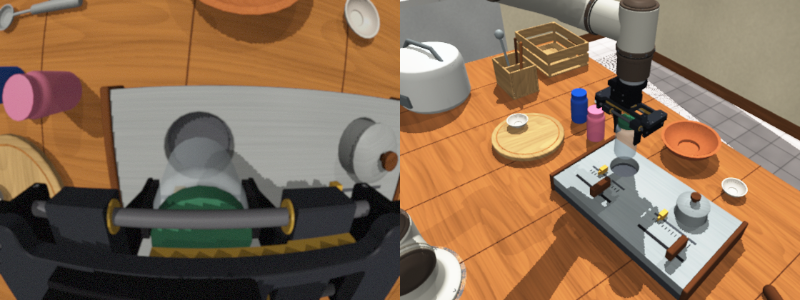

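The jar is held upright, and the disc-only well at (199,145) in the left half lies straight ahead of it. I'll cross-check the well centre in the side view before lowering.

```bash
python3 - <<'E'
from h import *
sd=cv2.imread("pics/side0.png");w=cv2.imread("pics/w2.png");s=sense()
print(onz("side",(314,233),.06))
for c in blobs(sd,(0,0,0),(179,255,150),(285,212,342,254),100)[:2]: 
    print(cv2.boundingRect(c),cv2.fitEllipse(c),onz("side",cv2.fitEllipse(c)[0],.06))
# wrist: widest extents of the well rim (full-res px), y of centre
for c in [(229,202),(328,202)]: print(onz("wrist",c,.06,s))
# far rim
print(onz("wrist",(279,156),.06,s))
E
```

```text
[ 0.60933955 -0.02923687  0.06      ]
(294, 219, 41, 29) ((313.9841613769531, 232.65420532226562), (27.537893295288086, 40.49058151245117), 95.23661804199219) [ 0.61000287 -0.02841143  0.06      ]
[0.60797531 0.01829873 0.06      ]
[ 0.6167062  -0.06956612  0.06      ]
[ 0.65300443 -0.02210227  0.06      ]
```

```bash
python3 -m inch '[{"hand":1,"slide":[0.15,0.05,-1.5],"yaw":0},{"hand":1,"slide":[0.15,0.05,-3],"yaw":0},{"hand":1,"slide":[0.15,0.05,-4.5],"yaw":0},{"hand":1,"slide":[0.15,0.05,-6],"yaw":0},{"hand":1,"slide":[0.15,0.05,-7],"yaw":0},{"hand":1,"slide":[0.15,0.05,-7.6],"yaw":0},{"hand":1,"slide":[0.15,0.05,-7.8],"yaw":0},{"hand":1,"slide":[0.15,0.05,-7.9],"yaw":0},{"hand":1,"slide":[0.15,0.05,-7.9],"yaw":0}]'
```

```text
time_s: 6.05
tcp_pos: [0.6098, -0.0268, 0.1677]
ee_rot: [[0.995, 0.099, 0.001], [0.099, -0.995, 0.0], [0.001, -0.0, -1.0]]
wrist_force: [-0.5, -0.4, -3.8]
gripper_width: 0.724
```

Still hanging freely (about −3.8 N, the jar's weight), with around 4.5 mm to go.

```bash
python3 -m inch '[{"hand":1,"slide":[0,0,-0.1],"yaw":0},{"hand":1,"slide":[0,0,-0.2],"yaw":0},{"hand":1,"slide":[0,0,-0.3],"yaw":0},{"hand":1,"slide":[0,0,-0.35],"yaw":0},{"hand":1,"slide":[0,0,-0.35],"yaw":0}]'
```

```text
time_s: 6.68
tcp_pos: [0.6096, -0.0268, 0.1637]
ee_rot: [[0.995, 0.099, -0.0], [0.099, -0.995, -0.0], [-0.0, 0.0, -1.0]]
wrist_force: [-0.3, -0.4, -3.4]
gripper_width: 0.723
```

```bash
python3 -m inch '[{"hand":1,"slide":[0,0,-0.05],"yaw":0},{"hand":1,"slide":[0,0,-0.1],"yaw":0},{"hand":1,"slide":[0,0,-0.1],"yaw":0}]'
```

```text
time_s: 7.05
tcp_pos: [0.6097, -0.0268, 0.1634]
ee_rot: [[0.995, 0.099, 0.001], [0.099, -0.995, -0.0], [0.001, 0.0, -1.0]]
wrist_force: [-1.4, 0.7, 0.2]
gripper_width: 0.727
```

The jar's weight is now carried by the well, so it has touched down at the expected height. I'll release it and rise.

```bash
python3 -m inch '[{"hand":0.6,"slide":[0,0,0],"yaw":0},{"hand":0,"slide":[0,0,0],"yaw":0},{"hand":0,"slide":[0,0,0],"yaw":0},{"hand":0,"slide":[0,0,0],"yaw":0},{"hand":0,"slide":[0,0,2],"yaw":0},{"hand":0,"slide":[0,0,5],"yaw":0},{"hand":0,"slide":[0,0,9],"yaw":0},{"hand":0,"slide":[-5,0,11],"yaw":0},{"hand":0,"slide":[-10,-1.5,11],"yaw":0},{"hand":0,"slide":[-10,-1.5,11],"yaw":0}]'
python3 - <<'E'
from h import *
s=sense();print(s["tcp_pos"],s["gripper_width"])
w=capture("wrist");cv2.imwrite("pics/w3.png",w)
E
```

```text
time_s: 8.3
tcp_pos: [0.5064, -0.0426, 0.2733]
ee_rot: [[0.995, 0.098, -0.001], [0.098, -0.995, 0.0], [-0.001, -0.0, -1.0]]
wrist_force: [0.5, 0.0, 0.4]
gripper_width: 1.001
[ 0.50635147 -0.0426485   0.27329187] 1.0011195061454035
```

View pics/w3.png

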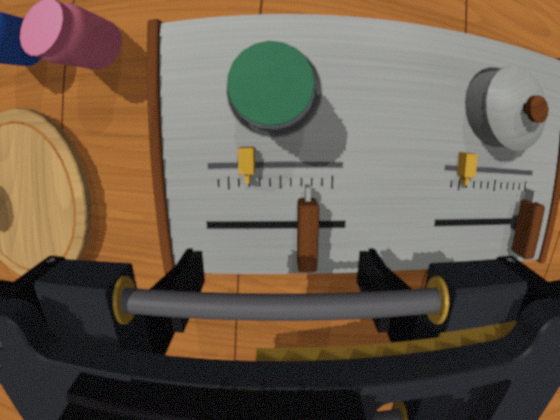

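The jar stands upright in the well, lid at (271,84). The left clip is at (246,161), the left bar at (308,235) and its pointer tip at (308,192), all in clear view. I'll measure the bar's offset from the clip.

```bash
python3 - <<'E'
from h import *
s=sense();w=cv2.imread("pics/w3.png")
R=np.array(s["ee_rot"]);
a=np.radians(5.7);X=np.array([np.cos(a),np.sin(a)]);Y=np.array([-np.sin(a),np.cos(a)])
def m(l,lo,hi,roi,z):
    c=blobs(w,lo,hi,roi,30)[0];e=cv2.boundingRect(c);(cx,cy),wh,an=cv2.minAreaRect(c)
    p=onz("wrist",(cx,cy),z,s)[:2];print(l,e,np.round((cx,cy),1),np.round(p,4),"w-frame",np.round((p@X,p@Y),4));return p
m("clip",(18,120,100),(35,255,255),(230,140,262,190),.079)
m("clipR",(18,120,100),(35,255,255),(450,140,485,190),.079)
m("bar",(0,80,0),(20,255,150),(290,190,325,280),.104)
m("barR",(0,80,0),(20,255,150),(505,190,552,270),.104)
# warmer yaw from left track groove (z .06)
for p in [(207,225),(345,225)]: q=onz("wrist",p,.06,s)[:2];print("groove",q,q@X)
# clip top corners / base notch ; pointer tip
for p,z in [((246,150),.079),((248,183),.065),((308,190),.07)]:
    q=onz("wrist",p,z,s)[:2];print(p,np.round((q@X,q@Y),4))
cv2.imwrite("pics/c3.png",cv2.resize(w[130:285,190:360],None,fx=3.8,fy=3.8,interpolation=cv2.INTER_CUBIC))
E
```

```text
clip (238, 147, 17, 37) [245.9 165. ] [ 0.5426 -0.0089] w-frame [ 0.539  -0.0628]
clipR (458, 153, 19, 32) [467.  168.5] [ 0.5658 -0.2252] w-frame [ 0.5406 -0.2803]
bar (290, 199, 35, 81) [307. 239.] [ 0.4874 -0.0686] w-frame [ 0.4782 -0.1166]
barR (512, 199, 32, 61) [527.1 229. ] [ 0.517  -0.3088] w-frame [ 0.4838 -0.3586]
groove [0.47533314 0.02809567] 0.4757733409338804
groove [ 0.489132   -0.11074514] 0.4757143370131793
(246, 150) [ 0.5525 -0.0632]
(248, 183) [ 0.5197 -0.0629]
(308, 190) [ 0.5139 -0.1194]
```

View pics/c3.png

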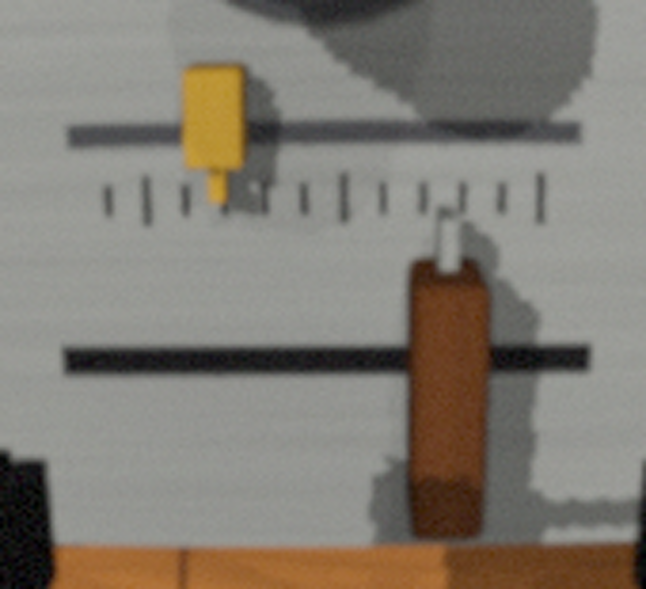

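```bash
python3 -m inch '[{"hand":0,"slide":[-1.2,-1.4,0],"yaw":0},{"hand":0,"slide":[-2.5,-2.7,-2],"yaw":0},{"hand":0,"slide":[-2.5,-2.7,-6],"yaw":0},{"hand":0,"slide":[-2.5,-2.7,-9.5],"yaw":0},{"hand":0,"slide":[-2.5,-2.7,-12],"yaw":0},{"hand":0,"slide":[-2.5,-2.7,-12.9],"yaw":0},{"hand":0,"slide":[-2.5,-2.7,-12.9],"yaw":0}]'
python3 -m inch '[{"hand":1,"slide":[0,0,0],"yaw":0},{"hand":1,"slide":[0,0,0],"yaw":0},{"hand":1,"slide":[0,0,0],"yaw":0},{"hand":1,"slide":[0,0,0],"yaw":0},{"hand":1,"slide":[0,0,0],"yaw":0},{"hand":1,"slide":[0,0,0],"yaw":0},{"hand":1,"slide":[0,0,0],"yaw":0},{"hand":1,"slide":[0,0,0],"yaw":0}]'
```

```text
time_s: 9.22
tcp_pos: [0.485, -0.069, 0.1435]
ee_rot: [[0.995, 0.099, -0.001], [0.099, -0.995, -0.0], [-0.001, 0.0, -1.0]]
wrist_force: [-0.6, 0.6, 1.4]
gripper_width: 1.0
time_s: 10.22
tcp_pos: [0.4846, -0.0689, 0.1437]
ee_rot: [[0.995, 0.099, -0.0], [0.099, -0.995, -0.0], [-0.0, 0.0, -1.0]]
wrist_force: [0.1, -0.1, -0.3]
gripper_width: 0.204
```

Bar gripped (17.7 mm, as expected) and its centre agrees with the measurement. I'll slide about 5.37 cm along +y of the warmer.

```bash
python3 -m inch '[{"hand":1,"slide":[-0.05,0.5,0],"yaw":0},{"hand":1,"slide":[-0.15,1.5,0],"yaw":0},{"hand":1,"slide":[-0.25,2.5,0],"yaw":0},{"hand":1,"slide":[-0.35,3.5,0],"yaw":0},{"hand":1,"slide":[-0.45,4.5,0],"yaw":0},{"hand":1,"slide":[-0.51,5.1,0],"yaw":0},{"hand":1,"slide":[-0.53,5.35,0],"yaw":0},{"hand":1,"slide":[-0.53,5.35,0],"yaw":0},{"hand":1,"slide":[-0.53,5.35,0],"yaw":0}]'
python3 - <<'E'
from h import *
s=sense();w=capture("wrist");cv2.imwrite("pics/w4.png",w)
p=np.array(s["tcp_pos"]);print(p,"Y",p[:2]@[-.0993,.9951])
cv2.imwrite("pics/c4.png",cv2.resize(w[60:300,180:400],None,fx=2.5,fy=2.5,interpolation=cv2.INTER_CUBIC))
c=blobs(w,(18,120,100),(35,255,255),(230,60,340,220),30)
for k in c[:2]: print(cv2.boundingRect(k),cv2.minAreaRect(k))
E
```

```text
time_s: 11.35
tcp_pos: [0.479, -0.0151, 0.1437]
ee_rot: [[0.995, 0.099, -0.001], [0.099, -0.995, 0.0], [-0.001, -0.001, -1.0]]
wrist_force: [-3.1, 1.8, 2.5]
gripper_width: 0.205
[ 0.47897965 -0.01512555  0.14370613] Y -0.06261411880853844
(264, 124, 29, 65) ((278.0, 156.0), (64.0, 28.0), 90.0)
```

View pics/c4.png

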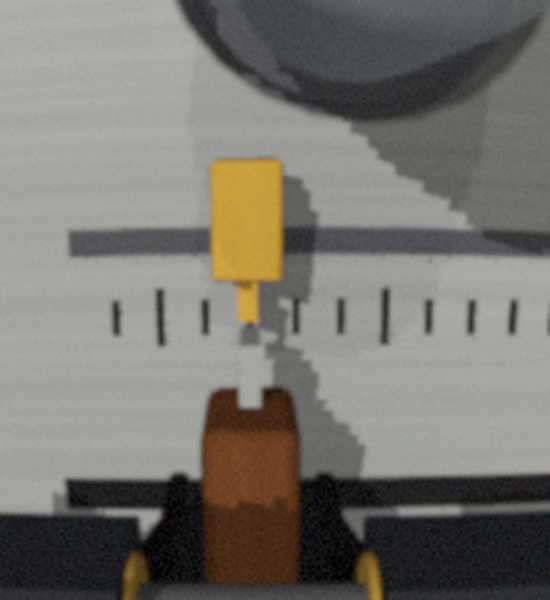

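The pointer is at crop x≈250 and the clip at x≈247, both near the optical axis, so parallax is negligible. The bar is about 0.7 mm short, so I'll nudge it, release and rise.

```bash
python3 -m inch '[{"hand":1,"slide":[0,0.07,0],"yaw":0},{"hand":1,"slide":[0,0.07,0],"yaw":0},{"hand":1,"slide":[0,0.07,0],"yaw":0},{"hand":0,"slide":[0,0.07,0],"yaw":0},{"hand":0,"slide":[0,0.07,0],"yaw":0},{"hand":0,"slide":[0,0.07,0],"yaw":0},{"hand":0,"slide":[0,0.07,0],"yaw":0}]'
python3 -m inch '[{"hand":0,"slide":[0,0,2],"yaw":0},{"hand":0,"slide":[0,0,5],"yaw":0},{"hand":0,"slide":[0,0,9],"yaw":0},{"hand":0,"slide":[0,0,13],"yaw":0},{"hand":0,"slide":[0,0,13],"yaw":0},{"hand":0,"slide":[0,0,13],"yaw":0}]'
python3 - <<'E'
from h import *
s=sense();w=capture("wrist");cv2.imwrite("pics/w5.png",w)
a=cv2.resize(w[120:270,180:380],None,fx=2.9,fy=2.9,interpolation=cv2.INTER_CUBIC)
cv2.imwrite("pics/c5.png",a)
sd=capture("side");t=capture("top");cv2.imwrite("pics/f5.png",np.hstack([cv2.resize(sd,(400,300)),cv2.resize(t,(400,300))]))
E
```

```text
time_s: 12.28
tcp_pos: [0.4796, -0.0144, 0.1438]
ee_rot: [[0.995, 0.099, 0.001], [0.099, -0.995, 0.0], [0.001, -0.0, -1.0]]
wrist_force: [-0.1, -0.4, 0.4]
gripper_width: 0.573
time_s: 13.02
tcp_pos: [0.4788, -0.0146, 0.2731]
ee_rot: [[0.995, 0.099, -0.001], [0.099, -0.995, 0.0], [-0.001, -0.0, -1.0]]
wrist_force: [-0.4, 0.5, -0.5]
gripper_width: 0.999
```

View pics/c5.png

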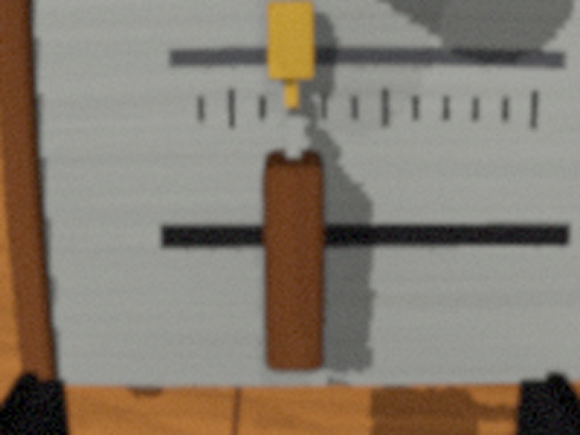

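View pics/f5.png

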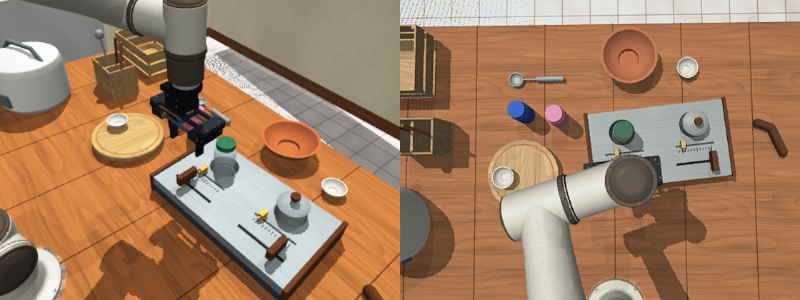

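The last views show the bar and pointer at crop x≈293–294 against the clip at 291.5, within about 0.5 mm. The jar is upright in the left well, and the dish, pot and other slider are where they were. The gripper is clear, so I'll hand in.

```bash
python3 -c "
from station import *
print(finish_job())"
```

```text
the job is handed in; nothing more can be done
None
```

The jar with the green lid is standing upright and released in the left well, the one with only the disc. I then gripped the left slider bar, slid it about 54 mm to line up with its brass clip, and let it go.

- **Slider:** the last close view puts the pointer within about 0.5 mm of the clip's centre line. I did not try to correct that small remainder.
- **Jar:** the weight came off the gripper at the expected height, and the jar stood upright in every view after release.
- **Everything else:** the dish, pot, right slider and both clips looked unmoved by eye. I did not measure them again.
- **Limits:** the job took about 13 s of the 48 s allowed, the wrist force readings after each move were under 6 N, and the gripper was clear of everything at hand-in.

No check failed. The measurements that differed did so by small amounts: 1–3 mm between cameras for the jar and well, and about 1–3 mm for the bar.

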